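Hold the raking-light flap at the index over a dry-fitted rosette

ROBOT

A 6-joint arm with a two-finger parallel gripper is mounted at the origin on the work surface. World frame = base frame: x ahead of the robot, y to its left, z up, the work surface at z = 0. Lengths are in m, angles in rad, forces in N, time in s.
With the tool pointing down it reaches from about 0.3 to 0.85 m from the base axis. Payload 4.2 kg.
Tool frame: the origin (TCP) lies on the centre line of the jaws, within the pads' length; the fingertips stand 8 mm ahead of it and the grasp point (between the pads) lies 11 mm behind it; z points along the fingers, y is the direction in which the jaws open and shut (so a half turn about z gives the same grasp; the last joint's range is limited). The gripper opens to 91 mm and grips with 3 to 60 N. Pads are 32 mm wide; open, the fingers measure 118 mm over their backs; the gripper's body (76 mm by 178 mm) begins 60 mm behind the grasp point.
Start: joints at [1.158, 0.32, 1.565, -0, 1.257, -0.02], TCP at [0.22, 0.531, 0.222] pointing down, gripper open.
Joint ranges: [-3.11, 3.11], [-0.84, 2.01], [0.21, 2.61], [-1.34, 4.49], [0.05, 2.63], [-2.56, 2.56]. Speed limits (rad/s): [2.57, 2.57, 3.14, 3.14, 3.14, 3.14].

INTERFACE

Orientations are given as a 3x3 rotation matrix whose columns are the frame's x, y, z axes.
In Python, from plant import robot gives the robot as it stands.
- The arm moves only by the tool play_rows, never from a script. Its argument "increments" is text: rows parted by semicolons, each of 5 numbers parted by spaces: the shift along the tool's x, y, z in units of 50 mm (1.0 is 50 mm), then the turn about the tool's z in units of 6 degrees (1.0 is 6 degrees), then the finger opening in mm, from 0 to 91.2. In form: dx dy dz yaw fingers; .... A call has 1 to 12 rows; each row is the pose to reach, as a shift and turn from the pose measured when the call began, along the tool's axes at that moment; what a row does not reach only later rows make up. A row lasts 1/8 s, in which the tool goes at most 62.5 mm and 10.7 degrees, less where a joint would pass 70% of its speed; a pose out of reach is approached as far as the arm can. A call with a gripper value outside its range is refused whole. The fingers move at their own pace and stop on an object; "grip_force" is the grip in N (left out, the last holds). Time passes only in rows, so rows that repeat a pose let the fingers close. It gives the time, the measured TCP pose, the force and the opening at its end, in the units of the state.
- robot.sense(): the state, without advancing time (a new reading comes with each control period).
- robot.grab_frame(name): name is "scene" or "side" or "wrist"; returns a dict with "image" (384x512x3 uint8, red, green, blue), "depth" (384x512 float32, m along the optical axis (not along the pixel's ray), 0 where there is no reading), "vfov" (degrees; the focal length in pixels is half the picture's height over the tangent of half this angle, whatever the lens; pixels are square), "cx", "cy" (the principal point, pixels), "world_to_cam" (4x4, takes a point from world to camera coordinates); the wrist camera has in their place "T_tool_cam" (4x4, takes a point from camera to tool coordinates, whose origin is the TCP and whose axes are the flange's). Camera axes: x right, y down, z forward; pixel columns grow to the right and rows downward; lengths in m; the calibration is good to about 2 mm. A picture is of the moment at which its call begins: read the wrist's pose just before it.
- robot.sign_off(): hands the job in, once; it reports no verdict.
The state is a dict: "clock": time; "qpos": joint angles; "joint_vel": joint speeds; "joint_efforts": joint torques, N m; "eef_pos": TCP position; "tcp_rot": TCP orientation; "ft_force": force on the tool from outside, world axes, zero at the start; "ft_torque": the same for the moment, N m; "gripper_width": finger opening in m.
Only numpy, scipy, OpenCV 4.12 (cv2) and the standard library are available. Lean on these libraries where they do the work, as an engineer would, in place of code of your own. Each camera call takes 0.05 s, during which the arm holds its last target.

TASK

Dry-fit the krar rosette for checking: lay the dark walnut disc flat in the centre of the round white plate, then the smaller tan bone disc centred on top of it, letting go of each. Then take the brass bar of the lamp box flap, swing the flap up until it lies at the same angle as the red index arm beside it, and finish while holding it there, keeping it still. Leave the index arm, the spokeshave, the bowl and the bone bridge as they are.

Things in the scene. Friction and masses are not known exactly. Their poses are not given: they have to be found in the camera images.
- walnut_disc: dark walnut disc, diameter 56 mm, 12 mm thick, about 30 g, lying flat and loose on the bench at the start; origin at the centre of its underside, z up
- bone_disc: light tan bone disc, diameter 40 mm, 12 mm thick, about 30 g, lying flat and loose on the bench at the start; origin at the centre of its underside, z up
- plate: fixed round white viewing plate with a thin grey guide ring (69 mm diameter) round its centre, diameter 120 mm, top flat and 12 mm above the bench; origin at the centre of its underside, on the bench
- lampbox: fixed open-topped lamp box of brown wood, 120 (its x) x 150 (its y) x 64 mm high, with a yellow lamp panel inside; origin at the centre of its underside, z up. Its -x side faces the plate's side of the bench (roughly world -y). The flap's hinge runs along its y axis, above its +x wall (60 mm along +x from the origin), 70 mm up. A round metal dial (84 mm across) stands on its -y side round the hinge, reaching 112 mm above the bench
- flap (a joint): angle of the dark wooden flap (118 x 150 x 8 mm, 0.45 kg more or less) that covers the lamp box: 0 = lying level and shut, as at the start; grows as the bar end swings up and over towards the hinge, up to 1.4 rad. The hinge is free: let go, the flap falls shut. About 3 N upward at the bar carries it
- flap_bar (a point): middle of the brass grip bar at the flap's free end: round, 12 mm diameter, parallel to the hinge, 110 mm clear length between two 8 mm wide wooden arms; 180 mm from the hinge line, in the flap's plane; 70 mm above the bench when shut, with free space under it, and 55 mm of open space between it and the flap board and box. The bar is round, so it may turn between the fingers as the flap swings. The point's x axis lies in the flap's plane and points from the bar to the hinge
- flap_hinge (a point): middle of the flap's hinge line, 70 mm above the bench, straight across from the middle of the bar
- index (a joint): angle of the red index arm, counted as flap is (same hinge line, same zero): the angle to which the flap must be swung, 0.55 to 1.0 rad. Stiff: it stays where it was set and is not to be moved
- index_tip (a point): centre of the 18 mm red ball at the free end of the red index arm (180 mm long from the hinge line, 6 mm wide, 95 mm to the lampbox -y side of the middle of the bar). With the flap at the right angle the bar's axis points through this ball; the point's x axis points along the arm to the hinge line
- spokeshave: bystander: brass spokeshave, 192 mm long along its y, about 26 mm high, loose on the bench; origin under its middle
- bowl: bystander: blue ceramic bowl of peg offcuts, 104 mm diameter, 42 mm high, loose; origin under its centre
- bridge: bystander: tan bone crescent bridge lying flat, about 95 x 45 mm, 10 mm thick, loose; origin under its middle

How it is judged:
By the outcome, as a careful person would: the job done as asked, in the order asked, and still so for the second after the job is handed in, while the arm keeps its last pose, push and grip.
It also fails if it takes over 54 s, if anything falls off the work surface, if the arm or the gripper's body presses on something with over 40 N, if the wrist force passes 120 N, or if a joint passes its speed limit or range.

## Working session

There is one attempt and no reset: what is moved stays moved. The work goes in short steps, Python scripts to look and compute and a tool call to move; the robot and the scene stay as the last step left them, time stands still between calls to the robot, and variables do not carry over. Pictures are saved under pics/ and viewed, and the job is handed in when it is done.

Besides the shell and the picture viewer there is one more tool, called after "Emit:" as name(argument=value, ...) on one line, values as JSON. play_rows: Moves the arm, as the interface text tells. Its arguments: {"type":"object","properties":{"increments":{"type":"string"},"grip_force":{"type":"number"}},"required":["increments"]}

```bash
mkdir -p pics; ls; cat > h.py <<'E'
import numpy as np, cv2
from plant import robot
def grab(n,save=None):
    s=robot.sense(); f=robot.grab_frame(n)
    im=np.ascontiguousarray(f["image"][:,:,::-1]); f["bgr"]=im
    if "world_to_cam" in f: f["c2w"]=np.linalg.inv(f["world_to_cam"])
    else:
        T=np.eye(4);T[:3,:3]=s["tcp_rot"];T[:3,3]=s["eef_pos"];f["c2w"]=T@f["T_tool_cam"]
    f["f"]=im.shape[0]/2/np.tan(np.radians(f["vfov"])/2)
    if save: cv2.imwrite("pics/"+save,im)
    return f
def ray(f,u,v):
    d=np.array([(u-f["cx"])/f["f"],(v-f["cy"])/f["f"],1.]);R=f["c2w"]
    return R[:3,3],R[:3,:3]@d
def onz(f,u,v,z):
    o,d=ray(f,u,v);return o+d*(z-o[2])/d[2]
def dep(f,u,v):
    o,d=ray(f,u,v);return o+d*f["depth"][int(round(v)),int(round(u))]
E
python3 - <<'E'
from h import *
for n in("scene","side","wrist"):
    f=grab(n,n+"0.png");print(n,f["vfov"],f["cx"],f["cy"],f["c2w"].round(3).tolist())
s=robot.sense();print({k:np.round(v,3).tolist() for k,v in s.items()})
E
```

```text
pics
scene 49.163606423952416 251.41700492593452 194.47168691756028 [[-0.145, 0.821, -0.552, 1.099], [0.989, 0.112, -0.094, 0.081], [-0.016, -0.559, -0.829, 0.862], [0.0, 0.0, 0.0, 1.0]]
side 43.16254813247205 260.88635974279026 194.54950826150636 [[0.678, -0.449, 0.582, -0.171], [-0.735, -0.389, 0.556, -0.735], [-0.024, -0.804, -0.594, 0.833], [0.0, 0.0, 0.0, 1.0]]
wrist 71.39005695832614 249.59737242913218 192.86670773235704 [[0.383, 0.891, 0.243, 0.152], [0.924, -0.369, -0.102, 0.56], [-0.001, 0.263, -0.965, 0.384], [0.0, 0.0, 0.0, 1.0]]
{'clock': 0.15, 'qpos': [1.158, 0.32, 1.565, 0.0, 1.257, -0.02], 'joint_vel': [0.001, 0.001, -0.004, 0.001, -0.002, -0.0], 'joint_efforts': [0.001, -41.277, -23.215, 0.073, 0.043, -0.0], 'eef_pos': [0.22, 0.531, 0.221], 'tcp_rot': [[-0.924, 0.383, -0.001], [0.383, 0.924, -0.001], [0.0, -0.001, -1.0]], 'ft_force': [-0.218, 0.061, -0.014], 'ft_torque': [0.043, 0.014, -0.019], 'gripper_width': 0.091}
```

View pics/scene0.png

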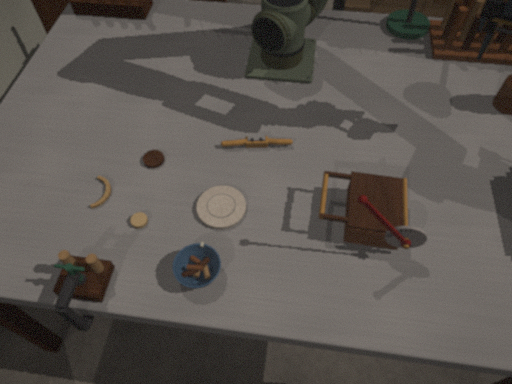

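View pics/side0.png

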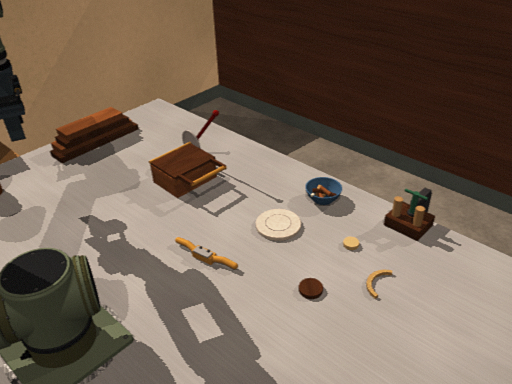

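View pics/wrist0.png

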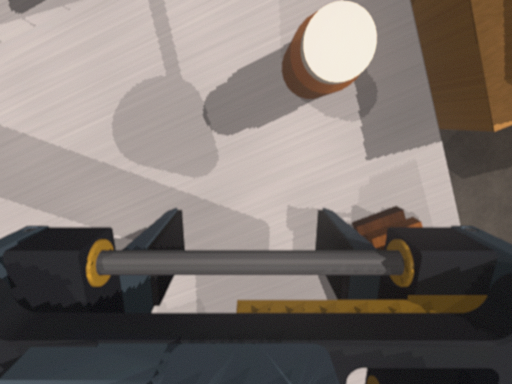

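Scene view: walnut disc at (152,158), bone disc (139,220), plate (222,207), bowl (197,266), bar (325,197), red ball (364,200), spokeshave (257,143) and bridge (101,191). The side view shows the same things, with the flap bar at about (205,174) and the ball at (215,113). The wrist view doesn't show the task pieces.

```bash
cat > m.py <<'E'
from h import *
fs={n:grab(n) for n in("scene","side")}
for n,f in fs.items():
    im=f["bgr"]; big=cv2.resize(im,None,fx=1,fy=1)
    hsv=cv2.cvtColor(im,cv2.COLOR_BGR2HSV)
    pts=dict(scene=dict(walnut=(152,158),bone=(139,220),plate=(222,207),ball=(364,200),bar=(325,197)),
             side=dict(walnut=(311,288),bone=(351,243),plate=(278,225),ball=(215,113),bar=(207,173)))[n]
    for k,(u,v) in pts.items(): print(n,k,hsv[v,u],dep(f,u,v).round(3))
def tri(a,b):
    (o1,d1),(o2,d2)=a,b
    A=np.stack([d1,-d2],1);t=np.linalg.lstsq(A,o2-o1,rcond=None)[0]
    p,q=o1+t[0]*d1,o2+t[1]*d2;return (p+q)/2,np.linalg.norm(p-q)
E
python3 m.py
python3 - <<'E'
import cv2
a=cv2.imread('pics/scene0.png');cv2.imwrite('pics/s_c.png',cv2.resize(a[150:270,290:450],None,fx=5,fy=5,interpolation=cv2.INTER_CUBIC))
a=cv2.imread('pics/side0.png');cv2.imwrite('pics/d_c.png',cv2.resize(a[95:215,130:290],None,fx=5,fy=5,interpolation=cv2.INTER_CUBIC))
E
```

```text
scene walnut [  7 123  62] [ 0.453 -0.29   0.01 ]
scene bone [ 18 101 146] [ 0.642 -0.267  0.014]
scene plate [ 17  46 151] [ 0.578 -0.08   0.011]
scene ball [178 183  92] [0.653 0.214 0.216]
scene bar [ 17 141 127] [0.559 0.157 0.073]
side walnut [ 10 169  77] [ 0.448 -0.292  0.011]
side bone [ 19 129 227] [ 0.629 -0.276  0.014]
side plate [ 17  58 234] [-0.171 -0.735  0.833]
side ball [  2 222  84] [0.634 0.201 0.214]
side bar [ 15 195 137] [0.589 0.21  0.031]
```

View pics/s_c.png

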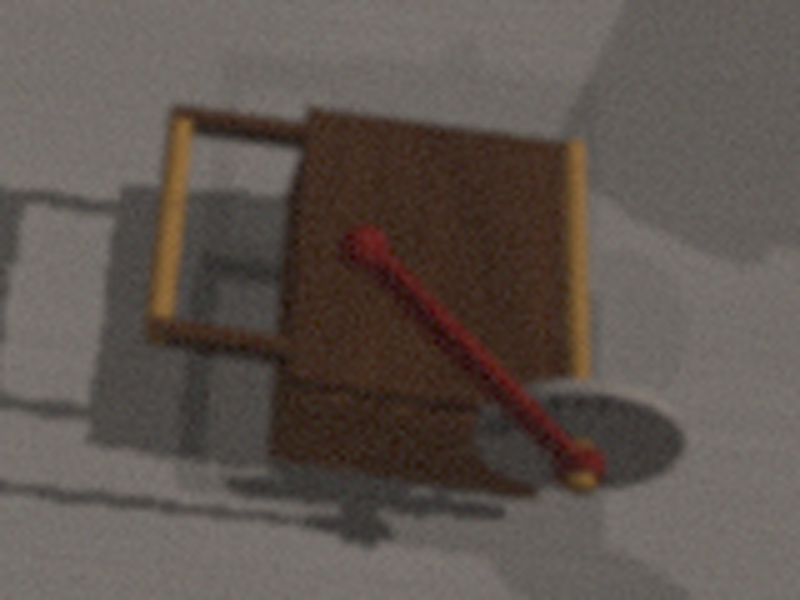

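View pics/d_c.png

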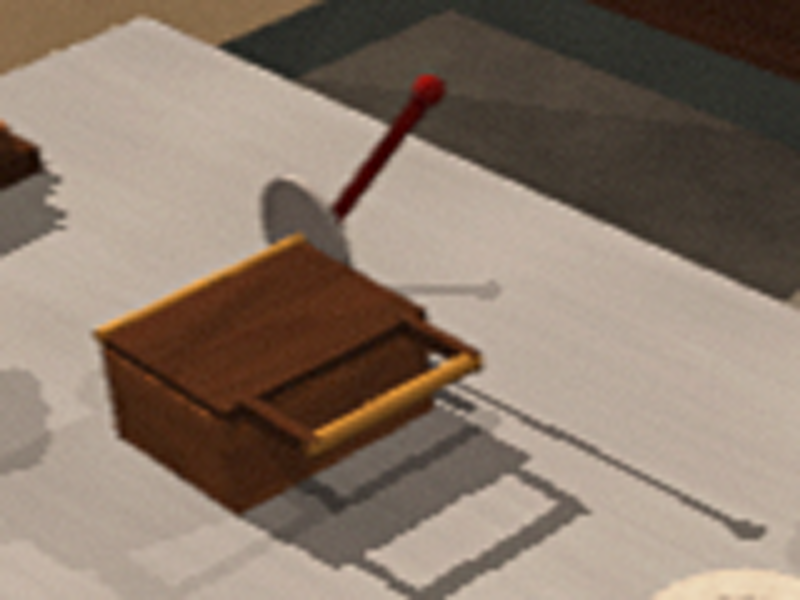

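```bash
cat >> m.py <<'E'
def blob(f,lo,hi,c,r=40):
    hsv=cv2.cvtColor(cv2.GaussianBlur(f["bgr"],(3,3),0),cv2.COLOR_BGR2HSV)
    m=cv2.inRange(hsv,np.array(lo),np.array(hi)); k=np.zeros_like(m);cv2.circle(k,c,r,255,-1);m&=k
    n,l,st,ce=cv2.connectedComponentsWithStats(m)
    i=1+np.argmax(st[1:,4]);cn=max(cv2.findContours((l==i).astype(np.uint8),0,2)[0],key=cv2.contourArea)
    h=cv2.convexHull(cn);M=cv2.moments(h.astype(np.float32));return M['m10']/M['m00'],M['m01']/M['m00'],st[i].tolist()
if __name__=="__main__":
    S,D=fs["scene"],fs["side"]
    for nm,f,lo,hi,c in (("walnut",S,(0,60,0),(25,255,100),(152,158)),("walnut",D,(0,80,0),(25,255,150),(311,288)),
        ("bone",S,(8,65,90),(30,255,255),(139,220)),("bone",D,(8,80,100),(30,255,255),(351,243)),
        ("plate",S,(8,28,90),(30,90,255),(222,207)),("plate",D,(8,35,150),(30,110,255),(278,225))):
        u,v,st=blob(f,lo,hi,c,40 if nm=="plate" else 18);print(nm,round(u,1),round(v,1),st,onz(f,u,v,.006).round(4))
    ls,us=(0,150,30),(4,255,255)
    b=tri(ray(S,363.0,198.4),ray(D,215.2,112.2));print("ball",b)
    e1s,e2s=onz(S,326.4,173.2,.07),onz(S,322.2,213.2,.07)
    e1d,e2d=onz(D,224.2,167,.07),onz(D,192.8,182.6,.07)
    print("bar",e1s,e2s,e1d,e2d)
E
python3 m.py|tail -8
```

```text
walnut 153.1 158.4 [143, 150, 21, 18, 293] [ 0.451  -0.2886  0.006 ]
walnut 310.5 288.0 [299, 278, 24, 21, 413] [ 0.4509 -0.2881  0.006 ]
bone 138.5 219.6 [130, 212, 18, 16, 220] [ 0.6368 -0.2716  0.006 ]
bone 350.8 242.7 [343, 236, 17, 14, 186] [ 0.6377 -0.2703  0.006 ]
plate 221.1 206.4 [195, 184, 52, 47, 1828] [ 0.5736 -0.0839  0.006 ]
plate 278.0 225.0 [238, 185, 81, 81, 4737] [ 0.5696 -0.0871  0.006 ]
ball (array([0.64486884, 0.21334946, 0.20834128]), np.float64(0.00039516915937220457))
bar [0.488463   0.15686783 0.07      ] [0.60009658 0.1528488  0.07      ] [0.60583729 0.14938336 0.07      ] [0.494816  0.1585371 0.07     ]
```

```bash
cat >> h.py <<'E'
def inc(p,yawdeg=None):
    """world TCP target, jaw(y axis) angle from world +y ccw -> increments"""
    s=robot.sense();R=np.array(s["tcp_rot"]);d=R.T@(np.array(p)-s["eef_pos"])/.05
    cur=np.degrees(np.arctan2(-R[0,1],R[1,1])); y=0 if yawdeg is None else -(yawdeg-cur)/6
    print("pos",np.round(s["eef_pos"],4),"jaw",round(cur,2),"F",np.round(s["ft_force"],1),"w",round(s["gripper_width"],4),"t",round(s["clock"],2))
    print("INC",d.round(3),round(y,3),"rows",np.linalg.norm(d)*.05/.0625)
E
python3 - <<'E'
from m import *
S,D=fs["scene"],fs["side"]
print("bridge",[onz(S,u,v,.005).round(3)[:2].tolist() for u,v in((101,178),(111,190),(90,207))])
print("bowl",onz(S,197,266,.02).round(3),"shave",[onz(S,u,v,.012).round(3)[:2].tolist() for u,v in((221,144),(292,142))])
for f,c in((S,(222,207)),(D,(278,225))):
    hsv=cv2.cvtColor(f["bgr"],cv2.COLOR_BGR2HSV);print([hsv[c[1],c[0]+k].tolist() for k in range(-48,50,4)])
inc((.451,-.2885,.14))
E
```

```text
scene walnut [ 10 114  65] [ 0.456 -0.288  0.014]
scene bone [ 17 100 148] [ 0.641 -0.267  0.013]
scene plate [ 15  48 149] [ 0.579 -0.08   0.013]
scene ball [  0 191  87] [0.652 0.214 0.215]
scene bar [ 17 135 132] [0.559 0.156 0.074]
side walnut [ 10 196  74] [ 0.447 -0.292  0.012]
side bone [ 19 126 228] [-0.171 -0.735  0.833]
side plate [ 18  56 235] [ 0.566 -0.09   0.01 ]
side ball [  1 221  83] [0.639 0.207 0.21 ]
side bar [ 14 196 138] [0.592 0.214 0.028]
bridge [[0.53, -0.404], [0.563, -0.366], [0.618, -0.4]]
bowl [ 0.74  -0.105  0.02 ] shave [[0.384, -0.119], [0.352, 0.067]]
[[9, 21, 123], [13, 29, 123], [9, 28, 127], [15, 18, 115], [15, 26, 120], [10, 29, 78], [16, 43, 149], [17, 44, 146], [13, 43, 142], [16, 47, 156], [17, 44, 155], [13, 42, 152], [15, 48, 149], [14, 42, 153], [18, 46, 144], [17, 37, 138], [15, 43, 153], [16, 41, 148], [23, 28, 110], [26, 17, 120], [14, 24, 118], [14, 24, 117], [9, 21, 121], [15, 22, 118], [19, 17, 120]]
[[16, 38, 193], [16, 41, 195], [15, 43, 191], [17, 38, 193], [16, 40, 193], [14, 39, 190], [13, 41, 173], [18, 55, 235], [17, 57, 233], [16, 60, 180], [18, 57, 233], [19, 53, 237], [18, 56, 235], [18, 58, 232], [18, 53, 235], [16, 62, 201], [17, 56, 234], [16, 58, 234], [17, 44, 105], [13, 40, 189], [14, 42, 187], [13, 42, 189], [15, 41, 188], [14, 40, 187], [15, 40, 189]]
pos [0.2201 0.5312 0.2219] jaw -22.51 F [-0.5  0.1 -0.2] w 0.0911 t 0.45
INC [-10.542 -13.377   1.639] 0 rows 13.68815500620387
```

Emit:
play_rows(increments="-10.54 -13.38 0.5 0 91;-10.54 -13.38 0.5 0 91;-10.54 -13.38 0.5 0 91;-10.54 -13.38 0.5 0 91;-10.54 -13.38 0.5 0 91;-10.54 -13.38 0.5 0 91;-10.54 -13.38 0.5 0 91;-10.54 -13.38 0.5 0 91;-10.54 -13.38 0.5 0 91;-10.54 -13.38 0.5 0 91;-10.54 -13.38 0.5 0 91;-10.54 -13.38 0.5 0 91", grip_force=15)

```text
clock: 1.95
eef_pos: [0.4236, -0.1926, 0.2002]
tcp_rot: [[-0.924, 0.384, 0.001], [0.384, 0.924, -0.0], [-0.001, 0.0, -1.0]]
ft_force: [2.2, 0.4, 0.8]
gripper_width: 0.0909
```

```bash
python3 - <<'E'
from m import *
S,D=fs["scene"],fs["side"]
cv2.imwrite("pics/scene1.png",S["bgr"])
u,v,st=blob(D,(0,0,215),(40,255,255),(278,225),26);print(u,v,st,onz(D,u,v,.012))
f=grab("wrist","w1.png")
inc((.451,-.2885,.14))
E
```

```text
scene walnut [  8 122  67] [ 0.453 -0.29   0.01 ]
scene bone [ 18  96 149] [ 0.642 -0.267  0.014]
scene plate [ 15  48 127] [ 0.578 -0.081  0.01 ]
scene ball [  0 170  93] [0.652 0.214 0.213]
scene bar [ 17 150 129] [0.561 0.156 0.077]
side walnut [ 10 194  80] [ 0.446 -0.293  0.014]
side bone [ 19 124 233] [ 0.631 -0.275  0.012]
side plate [95 51 30] [ 0.391 -0.243  0.205]
side ball [  0 240  83] [0.636 0.204 0.212]
side bar [ 15 188 145] [0.593 0.214 0.028]
264.811320754717 229.21257861635218 [256, 221, 21, 16, 100] [ 0.52896487 -0.07710448  0.012     ]
pos [ 0.4236 -0.1927  0.1996] jaw -22.77 F [-0.2  0.4 -0.1] w 0.0913 t 2.1
INC [-1.248 -1.554  1.191] 0 rows 1.8571767929086578
```

View pics/w1.png

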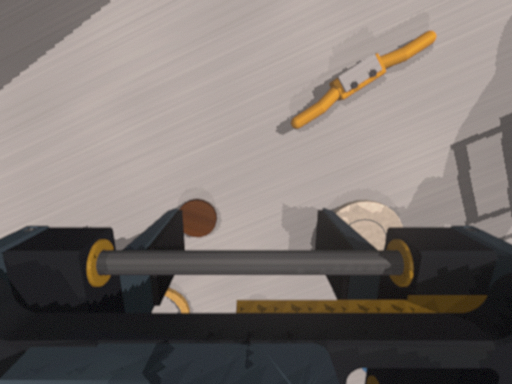

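Emit:
play_rows(increments="-1.25 -1.55 1 0 80;-1.25 -1.55 1.5 0 80;-1.25 -1.55 2.5 0 80;-1.25 -1.55 3.2 0 80;-1.25 -1.55 3.6 0 80;-1.25 -1.55 3.77 0 80;-1.25 -1.55 3.77 0 80")

```text
clock: 2.98
eef_pos: [0.4513, -0.2876, 0.0113]
tcp_rot: [[-0.922, 0.386, -0.001], [0.386, 0.922, 0.0], [0.001, 0.0, -1.0]]
ft_force: [-1.0, 0.4, 0.1]
gripper_width: 0.08
```

```bash
python3 - <<'E'
from h import *
inc((.451,-.2885,.011))
f=grab("wrist","w2.png");f=grab("scene","s2.png")
im=cv2.imread("pics/side0.png");hsv=cv2.cvtColor(im,cv2.COLOR_BGR2HSV)
D=grab("side")
m=((hsv[:,:,2]>212)&(hsv[:,:,1]>42)).astype(np.uint8)*255;m[:200]=0;m[245:]=0;m[:,:245]=0;m[:,310:]=0
cn=max(cv2.findContours(m,0,2)[0],key=cv2.contourArea);e=cv2.fitEllipse(cv2.convexHull(cn));print(e,onz(D,*e[0],.012))
im=cv2.imread("pics/scene0.png");hsv=cv2.cvtColor(cv2.GaussianBlur(im,(3,3),0),cv2.COLOR_BGR2HSV)
m=((hsv[:,:,2]>128)).astype(np.uint8)*255;k=np.zeros_like(m);cv2.circle(k,(222,207),32,255,-1);m&=k
cn=max(cv2.findContours(m,0,2)[0],key=cv2.contourArea);e=cv2.fitEllipse(cv2.convexHull(cn));print(e,onz(f,*e[0],.012))
E
```

```text
pos [ 0.4513 -0.2876  0.0113] jaw -22.71 F [-1.   0.4  0.1] w 0.08 t 2.98
INC [-0.002 -0.02   0.006] 0 rows 0.01649223958728303
((277.7770690917969, 222.56387329101562), (28.365243911743164, 44.70140075683594), 90.05237579345703) [ 0.57136988 -0.08476373  0.012     ]
((221.02639770507812, 205.66172790527344), (41.11152267456055, 48.81142044067383), 82.81317138671875) [ 0.57520325 -0.08322944  0.012     ]
```

View pics/w2.png

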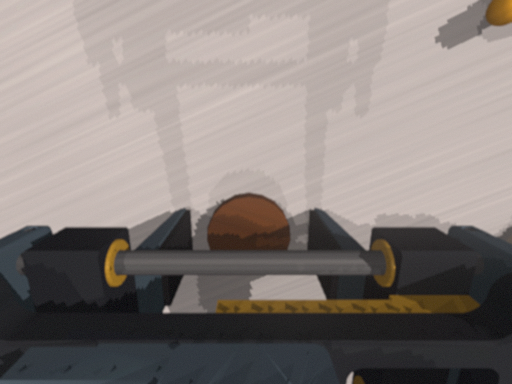

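The wrist view shows the disc centred between the fingers, at (249,230). I'll close on it and lift.

Emit:
play_rows(increments="0 0 0 0 50;0 0 0 0 50;0 0 0 0 50;0 0 0 0 50;0 0 0 0 50;0 0 -0.5 0 50;0 0 -1.2 0 50;0 0 -1.6 0 50;0 0 -1.6 0 50")

```text
clock: 4.25
eef_pos: [0.4525, -0.2889, 0.0933]
tcp_rot: [[-0.922, 0.387, 0.004], [0.387, 0.922, -0.003], [-0.005, -0.001, -1.0]]
ft_force: [-0.1, 0.4, -0.7]
gripper_width: 0.055
```

```bash
python3 - <<'E'
from h import *
inc((.573,-.084,.08))
f=grab("wrist","w3.png")
E
```

```text
pos [ 0.4525 -0.2889  0.0933] jaw -22.74 F [-0.1  0.4 -0.7] w 0.055 t 4.25
INC [-0.636  4.712  0.264] 0 rows 3.8094781112499945
```

View pics/w3.png

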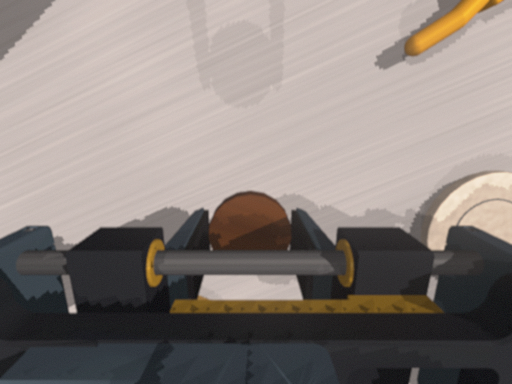

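Emit:
play_rows(increments="-0.64 4.71 0.26 0 50;-0.64 4.71 0.26 0 50;-0.64 4.71 0.26 0 50;-0.64 4.71 0.26 0 50;-0.64 4.71 0.26 0 50;-0.64 4.71 0.9 0 50;-0.64 4.71 1.0 0 50;-0.64 4.71 1.0 0 50")

```text
clock: 5.3
eef_pos: [0.5716, -0.0844, 0.0415]
tcp_rot: [[-0.922, 0.388, 0.0], [0.388, 0.922, -0.001], [-0.001, -0.001, -1.0]]
ft_force: [-0.0, 0.5, 0.1]
gripper_width: 0.0552
```

```bash
python3 - <<'E'
from h import *
inc((.573,-.084,.024))
f=grab("wrist","w4.png");f=grab("scene")
cv2.imwrite("pics/s4.png",cv2.resize(f["bgr"][150:260,150:300],None,fx=5,fy=5,interpolation=2))
E
```

```text
pos [ 0.5716 -0.0844  0.0415] jaw -22.81 F [-0.   0.5  0.1] w 0.0552 t 5.3
INC [-0.022  0.019  0.351] 0 rows 0.2813573578584124
```

View pics/w4.png

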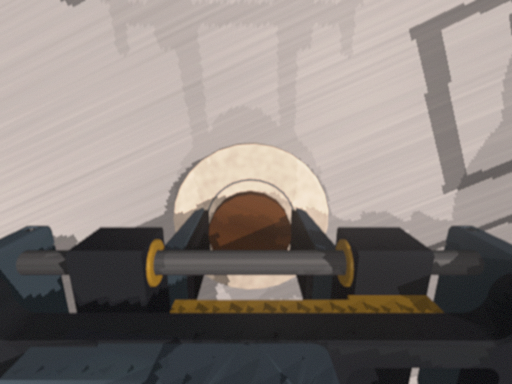

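View pics/s4.png

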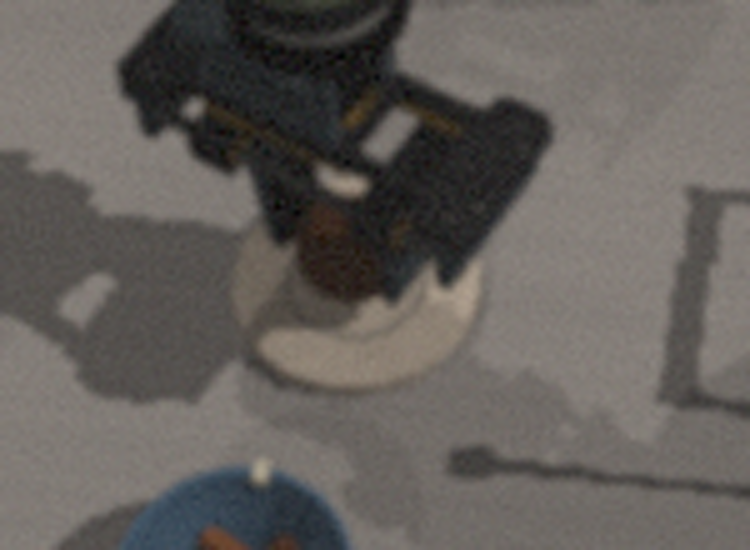

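The wrist view shows the plate rim arc (top at (251,144)), the guide ring (top at (251,180)), and the held disc (arc top at (250,192)). I'll fit circles of known radius to these edges.

```bash
cat >> h.py <<'E'
from scipy.optimize import least_squares
def arc(f,mask,z,r,vmax,um=(0,512)):
    """upper boundary of a mask per column -> circle of radius r on plane z"""
    P=[]
    for u in range(*um):
        c=np.flatnonzero(mask[:vmax,u])
        if len(c): P.append(onz(f,u,c[0]-.5,z)[:2])
    P=np.array(P);q=least_squares(lambda c:np.hypot(*(P-c).T)-r,P.mean(0)+[0.02,0],loss="soft_l1",f_scale=.0007)
    return q.x.round(4),np.sqrt((q.fun**2).mean()).round(5),len(P)
E
python3 - <<'E'
from h import *
inc((.573,-.084,.024))
f=grab("wrist");hsv=cv2.cvtColor(cv2.GaussianBlur(f["bgr"],(3,3),0),cv2.COLOR_BGR2HSV)
for v in range(136,236,4): print(v,hsv[v,251],hsv[v,230],end=';')
S=hsv[:,:,1];V=hsv[:,:,2]
m=((S>38)&(V>190)).astype(np.uint8);m[:130]=0;m=cv2.morphologyEx(m,cv2.MORPH_OPEN,np.ones((3,3)))
print(arc(f,m,.012,.06,200,(190,318)))
w=((S>90)&(V<170)).astype(np.uint8);w[:170]=0
print(arc(f,w,.0422,.028,230,(222,280)))
E
```

```text
pos [ 0.5727 -0.0844  0.0427] jaw -22.8 F [0.8 0.1 0.5] w 0.0557 t 5.4
INC [-0.002  0.009  0.374] 0 rows 0.2989895498378154
136 [ 11  23 188] [  9  23 189];140 [ 10  31 183] [  9  23 188];144 [ 17  42 233] [ 14  43 185];148 [ 18  44 230] [ 17  44 233];152 [ 17  44 232] [ 16  46 229];156 [ 18  45 231] [ 16  49 225];160 [ 17  45 230] [ 17  47 228];164 [ 17  45 231] [ 17  44 231];168 [ 18  43 234] [ 18  43 234];172 [ 17  41 236] [ 18  42 235];176 [ 15  45 213] [ 18  44 232];180 [ 16  46 229] [ 14  47 216];184 [ 18  42 235] [ 15  46 211];188 [ 17  44 235] [ 18  42 235];192 [ 12  97 100] [ 18  42 237];196 [ 11 140 115] [ 13  65 126];200 [ 11 145 118] [ 10 134  99];204 [ 11 147 118] [ 11 144 113];208 [ 11 151 115] [ 11 152 114];212 [ 11 153 112] [ 11 150 109];216 [ 12 150 100] [ 11 147  92];220 [ 11 149  94] [ 10 142  88];224 [ 11 147  90] [ 11 149  87];228 [ 10 148  86] [ 11 154  88];232 [ 10 134  63] [ 12 152  87];(array([ 0.5739, -0.0847]), np.float64(0.00196), 128)
(array([ 0.5714, -0.0828]), np.float64(0.0003), 58)
```

```bash
python3 - <<'E'
from h import *
f=grab("wrist");g=cv2.GaussianBlur(f["bgr"],(3,3),0);V=g.max(2).astype(int);S=cv2.cvtColor(g,cv2.COLOR_BGR2HSV)[:,:,1]
P=[];Q=[]
for u in range(215,286):
    col=V[:,u]; a=170+np.argmin(col[170:190] if True else 0)
    # disc top: first sat>90
    d=np.flatnonzero(S[170:,u]>85)[0]+170
    seg=col[168:d-3]
    if len(seg)>3 and seg.min()<224: P.append(onz(f,u,168+seg.argmin(),.012)[:2])
    e=np.diff(col[135:170]);k=135+e.argmax()+.5
    if e.max()>18: Q.append(onz(f,u,k,.012)[:2])
for A,r in((P,.0345),(Q,.06)):
    A=np.array(A);q=least_squares(lambda c:np.hypot(*(A-c).T)-r,[.573,-.084],loss="soft_l1",f_scale=.0005);print(len(A),q.x,np.median(abs(q.fun)))
inc((.573,-.084,.024))
E
```

```text
71 [ 0.57511597 -0.08385975] 0.0003078276625754356
52 [ 0.57436645 -0.08390181] 0.00018369832125026894
pos [ 0.5729 -0.0842  0.043 ] jaw -22.78 F [-0.9  0.3 -0.7] w 0.0553 t 5.5
INC [0.001 0.004 0.38 ] 0 rows 0.3037345547530928
```

```bash
python3 -c "
from h import *
inc((.5748,-.0846,.0236))"
```

```text
pos [ 0.5729 -0.0842  0.043 ] jaw -22.78 F [-0.9  0.3 -0.7] w 0.0553 t 5.5
INC [-0.037  0.007  0.388] 0 rows 0.31170389993689135
```

Emit:
play_rows(increments="-0.04 0.01 0.2 0 50;-0.04 0.01 0.32 0 50;-0.04 0.01 0.385 0 50;-0.04 0.01 0.385 0 50;-0.04 0.01 0.385 0 50")

```text
clock: 6.12
eef_pos: [0.5746, -0.0845, 0.0243]
tcp_rot: [[-0.922, 0.387, 0.003], [0.387, 0.922, -0.002], [-0.003, -0.0, -1.0]]
ft_force: [-2.2, -0.5, 4.7]
gripper_width: 0.0556
```

```bash
python3 -c "
from h import *
inc((.5748,-.0846,.0236))
grab('wrist','w5.png')"
```

```text
pos [ 0.5746 -0.0845  0.0243] jaw -22.77 F [-2.2 -0.5  4.7] w 0.0556 t 6.12
INC [-0.004 -0.001  0.013] 0 rows 0.011159412620777583
```

View pics/w5.png

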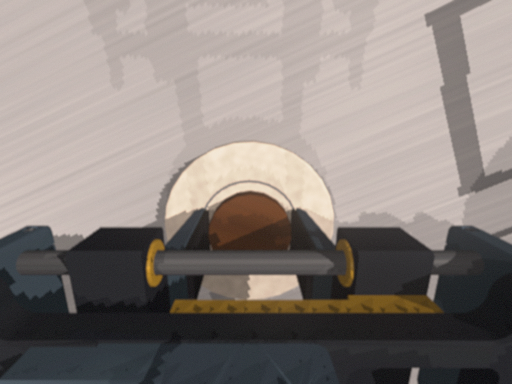

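The disc now touches the plate (4.7 N) and sits inside the ring. I'll release it and rise.

Emit:
play_rows(increments="0 0 0 0 60;0 0 0 0 68;0 0 0 0 75;0 0 -0.5 0 75;0 0 -1.2 0 75;0 0 -2 0 75;0 -0.6 -2.4 0 75;0 -1.5 -2.4 0 75;0 -1.5 -2.4 0 75")

```text
clock: 7.3
eef_pos: [0.5443, -0.1554, 0.1445]
tcp_rot: [[-0.921, 0.39, 0.003], [0.39, 0.921, -0.002], [-0.004, -0.001, -1.0]]
ft_force: [0.7, 0.6, 0.0]
gripper_width: 0.0746
```

```bash
python3 - <<'E'
from h import *
f=grab('wrist','w6.png');s=grab("scene","s6.png")
inc((.637,-.271,.14))
E
```

```text
pos [ 0.5452 -0.1534  0.1441] jaw -22.84 F [-0.1 -0.7  0. ] w 0.0751 t 7.4
INC [-2.605 -1.454  0.09 ] 0 rows 2.3878856552861367
```

View pics/w6.png

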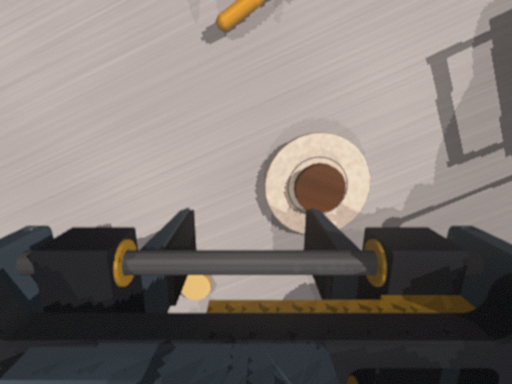

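View pics/s6.png

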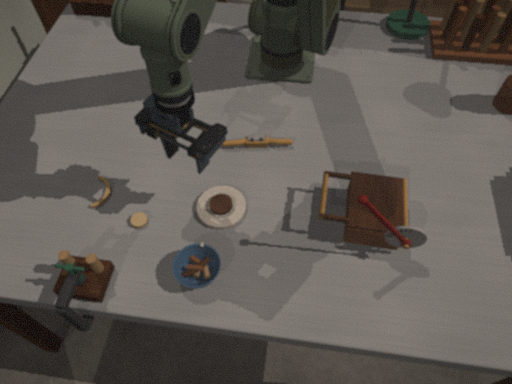

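The walnut disc rests on the plate inside the ring: wrist (320,187), scene (221,204). I'll measure both centres.

```bash
cat > dm.py <<'E'
from h import *
def ctr(f,m,c,z,r):
    k=np.zeros(m.shape,np.uint8);cv2.circle(k,c,r,255,-1);m=(m.astype(np.uint8)*255)&k
    cn=max(cv2.findContours(m,0,cv2.CHAIN_APPROX_NONE)[0],key=cv2.contourArea);h=cv2.convexHull(cn)
    P=np.array([onz(f,u,v,z)[:2] for u,v in h[:,0].astype(float)]);return P
def fit(P):
    q=least_squares(lambda p:np.hypot(*(P-p[:2]).T)-p[2],[*P.mean(0),.03],loss="soft_l1",f_scale=.0007);return q.x.round(4),len(P)
if __name__=="__main__":
    for n,cw,vw,bs in(("wrist",(320,187),190,(0,0)),("scene",(221,204),128,0)):
        f=grab(n);g=cv2.GaussianBlur(f["bgr"],(3,3),0);h=cv2.cvtColor(g,cv2.COLOR_BGR2HSV)
        w=(h[:,:,1]>85)&(h[:,:,2]<130)
        print(n,"walnut",fit(ctr(f,w,cw,.024,35 if n=="wrist" else 14)))
        p=h[:,:,2]>(212 if n=="wrist" else 128)
        P=ctr(f,p,cw,.012,60 if n=="wrist" else 30)
        if n=="wrist": P=np.array([onz(f,u,v,.012)[:2] for u,v in cv2.convexHull(max(cv2.findContours(((p&(np.hypot(*(np.mgrid[:384,:512]-np.array([187,320])[:,None,None]))<60)&(np.arange(384)<200)[:,None])).astype(np.uint8),0,1)[0],key=cv2.contourArea))[:,0].astype(float) if v<197])
        print(n,"plate",fit(P))
E
python3 dm.py
```

```text
wrist walnut (array([ 0.5732, -0.0843,  0.0271]), 29)
wrist plate (array([ 0.5733, -0.0833,  0.0583]), 23)
scene walnut (array([ 0.5771, -0.0834,  0.0261]), 16)
scene plate (array([ 0.5715, -0.0828,  0.0594]), 29)
```

```bash
python3 - <<'E'
from h import *
f=grab("wrist");a=cv2.resize(f["bgr"][120:250,250:390],None,fx=4,fy=4,interpolation=2)
s=grab("scene");b=cv2.resize(s["bgr"][175:240,185:260],None,fx=8,fy=8,interpolation=2)
cv2.imwrite("pics/z7a.png",a);cv2.imwrite("pics/z7b.png",b)
E
```

```text
(no output)
```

View pics/z7a.png

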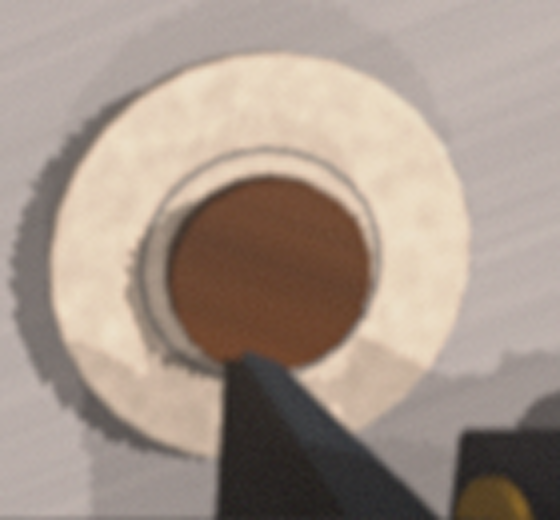

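View pics/z7b.png

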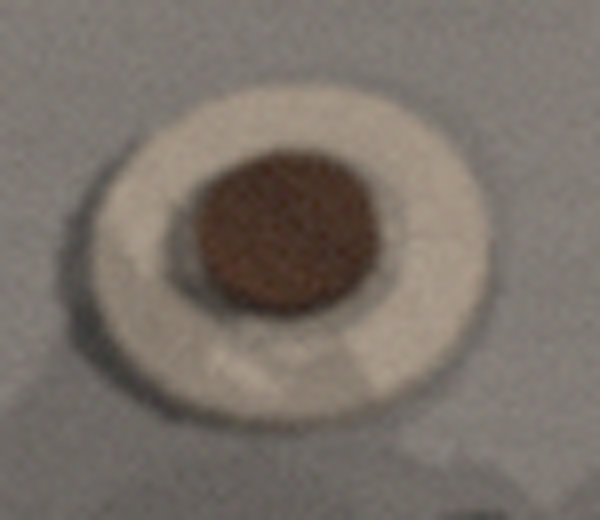

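Zoomed in, both views put the disc within about 1–2 mm of the plate centre. Next is the bone disc.

Emit:
play_rows(increments="-2.61 -1.46 0.09 0 65;-2.61 -1.46 0.09 0 65;-2.61 -1.46 0.3 0 65;-2.61 -1.46 0.8 0 65;-2.61 -1.46 1.5 0 65;-2.61 -1.46 1.5 0 65;-2.61 -1.46 1.5 0 65")

```text
clock: 8.48
eef_pos: [0.6389, -0.2702, 0.0704]
tcp_rot: [[-0.923, 0.385, 0.004], [0.385, 0.923, -0.002], [-0.005, -0.0, -1.0]]
ft_force: [0.3, 0.0, 0.7]
gripper_width: 0.0649
```

```bash
python3 - <<'E'
from h import *
inc((.637,-.271,.0105))
grab("wrist","w8.png")
E
```

```text
pos [ 0.6389 -0.2702  0.0704] jaw -22.66 F [0.3 0.  0.7] w 0.0649 t 8.47
INC [ 0.034 -0.029  1.199] 0 rows 0.9596924814315827
```

View pics/w8.png

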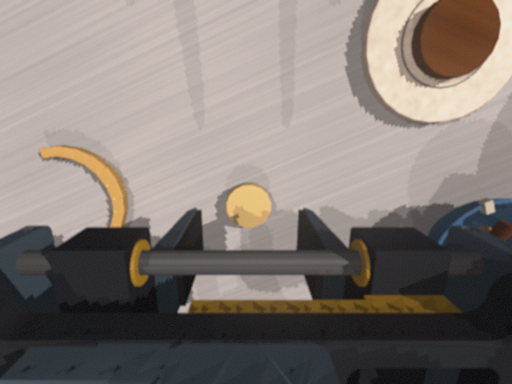

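The wrist view shows the bone disc at (249,206), centred between the fingers. The bridge, at (90,180), is clear of them.

```bash
python3 - <<'E'
from dm import *
f=grab("wrist");g=cv2.GaussianBlur(f["bgr"],(3,3),0);h=cv2.cvtColor(g,cv2.COLOR_BGR2HSV)
m=(h[:,:,1]>90)&(h[:,:,2]>150)
print(fit(ctr(f,m,(249,206),.012,35)))
w=(h[:,:,1]>85)&(h[:,:,2]<150);print("walnut",fit(ctr(f,w,(457,38),.024,55)))
inc((.637,-.271,.0105))
E
```

```text
(array([ 0.637 , -0.27  ,  0.0196]), 22)
walnut (array([ 0.5736, -0.0866,  0.0289]), 27)
pos [ 0.6392 -0.2705  0.0714] jaw -22.68 F [ 0.  -0.4  0.2] w 0.065 t 8.57
INC [ 0.044 -0.025  1.217] 0 rows 0.9742661124332479
```

Emit:
play_rows(increments="0.03 -0.02 0.5 0 65;0.03 -0.02 0.95 0 65;0.04 -0.02 1.15 0 65;0.04 -0.02 1.21 0 65;0.04 -0.02 1.21 0 65;0.04 -0.02 1.21 0 34;0.04 -0.02 1.21 0 34;0.04 -0.02 1.21 0 34;0.04 -0.02 1.21 0 34;0.04 -0.02 1.21 0 34")

```text
clock: 9.82
eef_pos: [0.6374, -0.2709, 0.0112]
tcp_rot: [[-0.923, 0.386, 0.006], [0.386, 0.923, -0.003], [-0.007, -0.0, -1.0]]
ft_force: [-0.0, -0.3, 2.6]
gripper_width: 0.0393
```

```bash
python3 - <<'E'
from h import *
inc((.637,-.271,.09))
E
```

```text
pos [ 0.6374 -0.2709  0.0112] jaw -22.68 F [-0.  -0.3  2.6] w 0.0393 t 9.82
INC [-0.003 -0.005 -1.576] 0 rows 1.2611683152764719
```

Emit:
play_rows(increments="0 0 -0.5 0 34;0 0 -1.3 0 34;0.5 0.5 -1.6 0 34;2.6 2.95 -1.6 0 34;2.6 2.95 -1.6 0 34;2.6 2.95 -1.6 0 34;2.6 2.95 -1.6 0 34;2.6 2.95 -1.2 0 34;2.6 2.95 -0.8 0 34;2.6 2.95 -0.8 0 34;2.6 2.95 -0.8 0 34")

```text
clock: 11.2
eef_pos: [0.5748, -0.0853, 0.0507]
tcp_rot: [[-0.922, 0.386, 0.007], [0.386, 0.922, -0.003], [-0.008, -0.0, -1.0]]
ft_force: [-0.1, 0.9, 0.1]
gripper_width: 0.0394
```

```bash
python3 - <<'E'
from h import *
inc((.5742,-.0848,.0358))
f=grab("wrist","w9.png")
cv2.imwrite("pics/w9z.png",cv2.resize(f["bgr"][120:260,170:330],None,fx=4,fy=4,interpolation=2))
E
```

```text
pos [ 0.5748 -0.0853  0.0507] jaw -22.71 F [-0.1  0.9  0.1] w 0.0394 t 11.2
INC [0.018 0.005 0.298] 0 rows 0.23914278920649454
```

View pics/w9z.png

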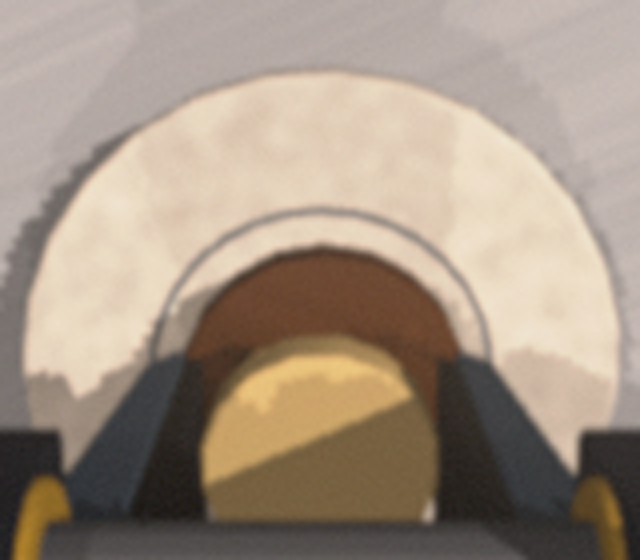

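The camera looks from the tool's +x side, so the upper outline of each disc is its lower rim. I'll fit the arcs at the lower-rim heights.

```bash
python3 - <<'E'
from h import *
f=grab("wrist");inc((.5742,-.0848,.0358));zt=robot.sense()["eef_pos"][2]
g=cv2.GaussianBlur(f["bgr"],(3,3),0);h=cv2.cvtColor(g,cv2.COLOR_BGR2HSV);S,V=h[:,:,1],h[:,:,2]
def ar(first,us,z,r):
    P=[]
    for u in us:
        v=first(u)
        if v is not None:P.append(onz(f,u,v,z)[:2])
    P=np.array(P);q=least_squares(lambda c:np.hypot(*(P-c).T)-r,[.575,-.084],loss="soft_l1",f_scale=.0005)
    return q.x.round(4),np.median(abs(q.fun)).round(5),len(P)
wal=lambda u:(lambda c:c[0]+165-.5 if len(c) else None)(np.flatnonzero((S[165:200,u]>80)&(V[165:200,u]<150)))
bone=lambda u:(lambda c:c[0]+195-.5 if len(c) else None)(np.flatnonzero(V[195:225,u]>125))
def ring(u):
    w=wal(u); 
    if w is None: return None
    c=V[165:int(w)-3,u].astype(int); return 165+c.argmin() if len(c)>2 and c.min()<225 else None
def plate(u):
    e=np.diff(V[130:160,u].astype(int));return 130+e.argmax()+.5 if e.max()>18 else None
print("plate",ar(plate,range(205,296),.012,.06));print("ring",ar(ring,range(222,278),.012,.0345))
print("walnut",ar(wal,range(222,278),.012,.028));print("bone",ar(bone,range(230,270),zt-.0112,.02))
E
```

```text
pos [ 0.5749 -0.0851  0.0511] jaw -22.7 F [0.2 0.1 0.5] w 0.0395 t 11.3
INC [ 0.018 -0.     0.306] 0 rows 0.2453497433942721
plate (array([ 0.5745, -0.0838]), np.float64(0.00018), 71)
ring (array([ 0.5747, -0.0845]), np.float64(0.00018), 56)
walnut (array([ 0.576 , -0.0841]), np.float64(0.00019), 56)
bone (array([ 0.5772, -0.0835]), np.float64(0.00033), 40)
```

Emit:
play_rows(increments="0.02 -0.01 0.15 0 34;0.02 -0.01 0.25 0 34;0.02 -0.01 0.3 0 34;0.02 -0.01 0.31 0 34;0.02 -0.01 0.31 0 34")

```text
clock: 11.92
eef_pos: [0.574, -0.0852, 0.0356]
tcp_rot: [[-0.923, 0.386, 0.008], [0.386, 0.923, -0.003], [-0.009, 0.0, -1.0]]
ft_force: [0.1, -0.1, -0.7]
gripper_width: 0.0394
```

```bash
python3 - <<'E'
from h import *
inc((.5738,-.085,.0355))
E
```

```text
pos [ 0.574  -0.0852  0.0356] jaw -22.69 F [ 0.1 -0.1 -0.7] w 0.0394 t 11.93
INC [0.005 0.002 0.002] 0 rows 0.004819262740666404
```

Emit:
play_rows(increments="0 0 0.015 0 34;0 0 0.02 0 34;0 0 0.02 0 45;0 0 0.02 0 52;0 0 0.02 0 58;0 0 -0.5 0 58;0 0 -1.2 0 58;0 0 -2 0 58;0 1 -3 0 58;0 1 -3.4 0 58;0 1 -3.4 0 58")

```text
clock: 13.3
eef_pos: [0.5932, -0.0381, 0.2076]
tcp_rot: [[-0.923, 0.385, 0.013], [0.385, 0.923, -0.004], [-0.013, 0.001, -1.0]]
ft_force: [-0.2, -0.2, -0.1]
gripper_width: 0.0576
```

```bash
python3 - <<'E'
from h import *
inc((.546,.155,.2),0)
f=grab("wrist","w10.png");s=grab("scene","s10.png")
cv2.imwrite("pics/s10z.png",cv2.resize(s["bgr"][175:240,185:260],None,fx=8,fy=8,interpolation=2))
E
```

```text
pos [ 0.5932 -0.0381  0.2076] jaw -22.63 F [-0.2 -0.2 -0.1] w 0.0576 t 13.3
INC [2.36  3.2   0.126] -3.772 rows 3.1824510470994207
```

View pics/w10.png

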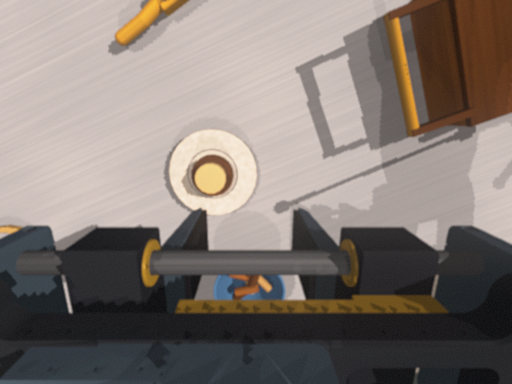

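View pics/s10z.png

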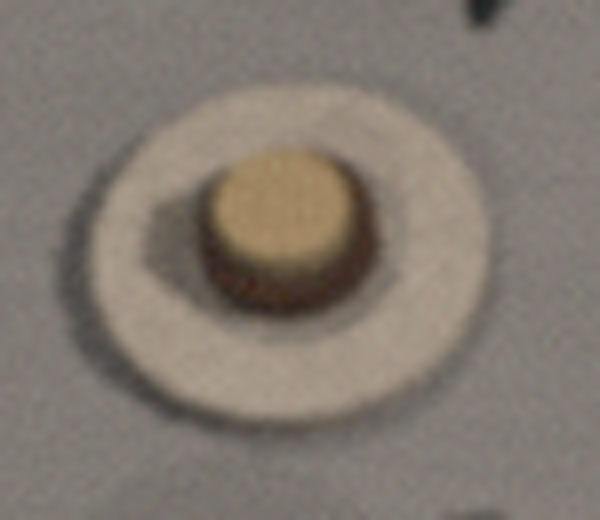

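The bone disc lies on the walnut disc (wrist (210,178)). I'll measure how concentric the stack is.

```bash
python3 - <<'E'
from dm import *
f=grab("wrist");cv2.imwrite("pics/w10z.png",cv2.resize(f["bgr"][120:225,160:265],None,fx=5,fy=5,interpolation=2))
g=f["bgr"];g=cv2.GaussianBlur(g,(3,3),0);h=cv2.cvtColor(g,cv2.COLOR_BGR2HSV);S,V=h[:,:,1],h[:,:,2]
print("bone",fit(ctr(f,(S>75)&(V>150),(211,176),.036,32)))
for z in (.012,.018,.024):print("wal",fit(ctr(f,(S>65),(211,176),z,24)))
P=ctr(f,V>212,(213,171),.012,60);print("plate",fit(P))
E
```

```text
bone (array([ 0.5749, -0.0839,  0.0211]), 20)
wal (array([ 0.5757, -0.0854,  0.0289]), 25)
wal (array([ 0.5748, -0.0841,  0.0284]), 25)
wal (array([ 0.5739, -0.0828,  0.0279]), 25)
plate (array([ 0.5737, -0.0831,  0.0594]), 37)
```

View pics/w10z.png

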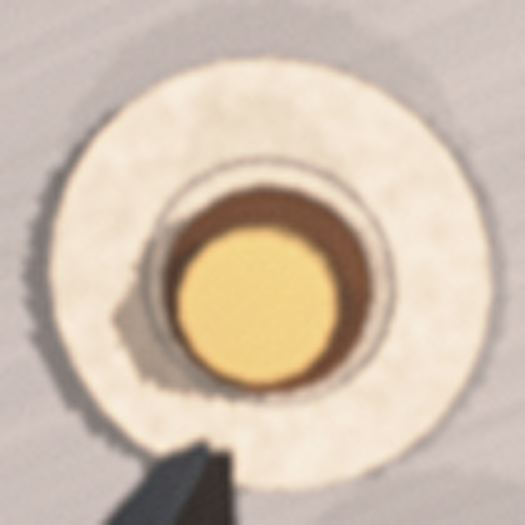

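The stack is concentric to about 1–1.5 mm. Next I'll measure the bar from the wrist view and refine the ball.

```bash
python3 - <<'E'
from h import *
def barfit(f,box,z=.07):
    u0,u1,v0,v1=box;h=cv2.cvtColor(f["bgr"],cv2.COLOR_BGR2HSV)[v0:v1,u0:u1]
    m=((h[:,:,0]>11)&(h[:,:,0]<25)&(h[:,:,1]>110)&(h[:,:,2]>95)).astype(np.uint8)
    n,l,st,_=cv2.connectedComponentsWithStats(m);i=1+st[1:,4].argmax();ys,xs=np.nonzero(l==i)
    P=np.array([onz(f,a+u0,b+v0,z)[:2] for a,b in zip(xs,ys)]);c=P.mean(0);d=np.linalg.svd(P-c)[2][0];d*=np.sign(d[0])
    t=(P-c)@d;mid=c+d*(t.max()+t.min())/2
    return mid.round(4),np.degrees(np.arctan2(d[1],d[0])).round(2),round(t.max()-t.min(),4),st[i].tolist()
W,S=grab("wrist"),grab("scene")
print("wrist",barfit(W,(375,430,5,145)));print("scene",barfit(S,(315,331,165,222)))
D=grab("side");cv2.imwrite("pics/side10.png",D["bgr"])
print("side",barfit(D,(186,232,160,190)))
E
```

```text
wrist (array([0.5488, 0.1536]), np.float64(-2.17), np.float64(0.1246), [12, 11, 37, 123, 1662])
scene (array([0.5451, 0.1546]), np.float64(-2.09), np.float64(0.1092), [6, 9, 8, 40, 150])
side (array([0.5522, 0.1583]), np.float64(-2.3), np.float64(0.1102), [7, 6, 31, 17, 97])
```

View pics/side10.png

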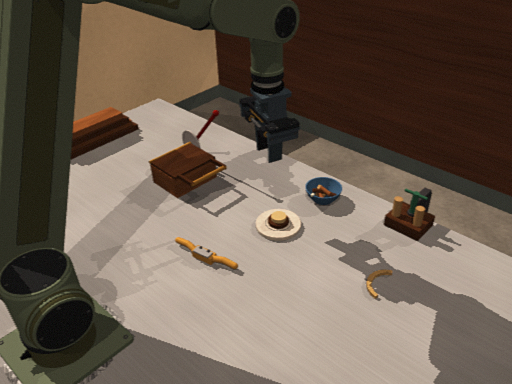

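```bash
python3 - <<'E'
from h import *
inc((.547,.155,.14),-2.2)
E
```

```text
pos [ 0.5911 -0.0389  0.2041] jaw -22.73 F [-0.4 -0.6 -1.3] w 0.0578 t 13.6
INC [2.32  3.237 1.265] -3.422 rows 3.343009935165774
```

Emit:
play_rows(increments="1.2 0.5 0 -1.7 45;2.0 1.5 0.2 -3.42 45;2.32 3.24 0.6 -3.42 45;2.32 3.24 1.0 -3.42 45;2.32 3.24 1.27 -3.42 45;2.32 3.24 1.27 -3.42 45;2.32 3.24 1.27 -3.42 45")

```text
clock: 14.48
eef_pos: [0.5474, 0.1539, 0.1404]
tcp_rot: [[-0.999, 0.04, 0.006], [0.04, 0.999, -0.003], [-0.006, -0.003, -1.0]]
ft_force: [0.7, -0.6, 0.0]
gripper_width: 0.045
```

```bash
python3 - <<'E'
from h import *
inc((.547,.155,.059),-2.2)
f=grab("wrist","w11.png")
E
```

```text
pos [0.5474 0.1539 0.1404] jaw -2.31 F [ 0.7 -0.6  0. ] w 0.045 t 14.47
INC [0.019 0.026 1.627] -0.019 rows 1.3020070916467061
```

View pics/w11.png

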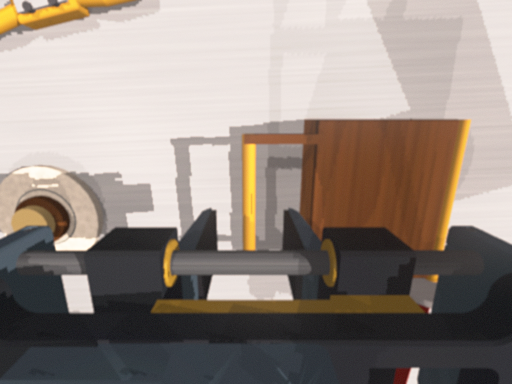

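The bar (u≈250) is centred between the fingers, and the right finger stays clear of the board edge at u≈303. Descending to grip it.

Emit:
play_rows(increments="0.02 0.02 0.6 0 45;0.02 0.02 1.2 0 45;0.02 0.02 1.5 0 45;0.02 0.02 1.62 0 45;0.02 0.02 1.62 0 45;0.02 0.02 1.62 0 5;0.02 0.02 1.62 0 5;0.02 0.02 1.62 0 5;0.02 0.02 1.62 0 5;0.02 0.02 1.62 0 5;0.02 0.02 1.62 0 5", grip_force=20)

```text
clock: 15.9
eef_pos: [0.5472, 0.1526, 0.06]
tcp_rot: [[-0.999, 0.039, 0.007], [0.039, 0.999, -0.007], [-0.007, -0.007, -1.0]]
ft_force: [0.6, -8.1, 2.1]
gripper_width: 0.0115
```

```bash
python3 - <<'E'
from h import *
inc((.547,.155,.059),-2.2)
# ball refinement: both views
from m import tri
P={}
for n,c in(("scene",(363,198)),("side",(215,112))):
    f=grab(n,n+"12.png")
    a=f["bgr"];cv2.imwrite(f"pics/b_{n}.png",cv2.resize(a[c[1]-25:c[1]+26,c[0]-25:c[0]+26],None,fx=10,fy=10,interpolation=2))
E
```

```text
pos [0.5472 0.1526 0.06  ] jaw -2.23 F [ 0.6 -8.1  2.1] w 0.0115 t 15.9
INC [0.007 0.047 0.019] -0.005 rows 0.040854467869298056
scene walnut [ 21  17 104] [ 0.445 -0.295 -0.001]
scene bone [ 16  21 133] [ 0.636 -0.272  0.002]
scene plate [18 91 90] [ 0.594 -0.076  0.037]
scene ball [  2 203  93] [0.651 0.215 0.212]
scene bar [ 9 86 68] [0.56  0.156 0.075]
side walnut [ 11  45 118] [ 0.457 -0.285 -0.002]
side bone [ 15  38 204] [ 0.644 -0.267 -0.001]
side plate [ 11 172  46] [ 0.555 -0.1    0.023]
side ball [179 186  37] [0.64  0.209 0.209]
side bar [98 28 36] [0.532 0.139 0.092]
```

View pics/b_scene.png

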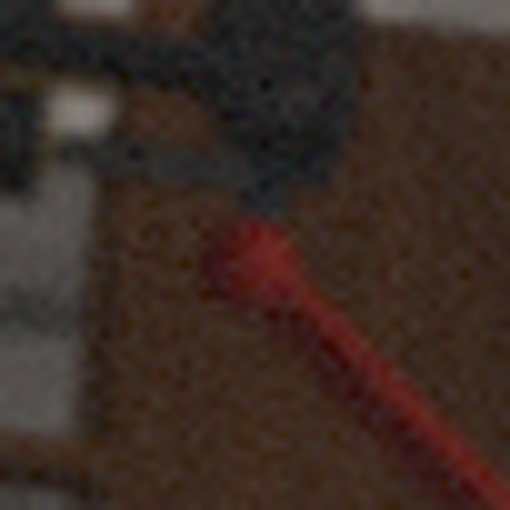

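View pics/b_side.png

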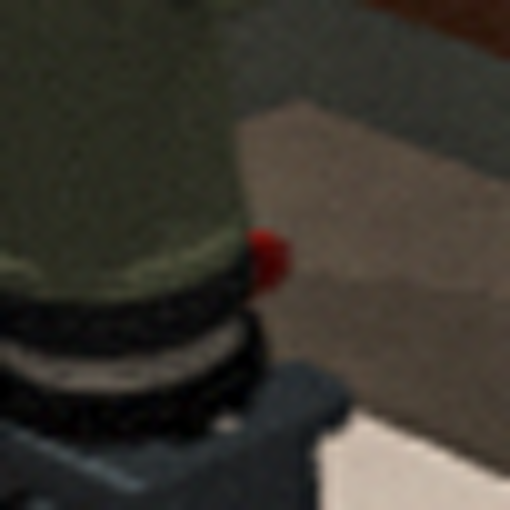

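Gripped at 11.5 mm. Triangulation puts the index at about 0.87 rad. I'll swing partway along the 180 mm arc first, then check.

Emit:
play_rows(increments="0 0 -0.1 0 5;0 0.01 -0.25 0 5;0 0.04 -0.5 0 5;0 0.07 -0.72 0 5;0 0.16 -1.06 0 5;0 0.28 -1.4 0 5;0 0.36 -1.57 0 5;0 0.44 -1.73 0 5;0 0.44 -1.73 0 5;0 0.44 -1.73 0 5")

```text
clock: 17.35
eef_pos: [0.5481, 0.1739, 0.1477]
tcp_rot: [[-0.999, 0.038, 0.009], [0.038, 0.999, -0.009], [-0.009, -0.009, -1.0]]
ft_force: [0.7, -6.8, 1.2]
gripper_width: 0.0115
```

```bash
python3 - <<'E'
from h import *
s=robot.sense();p=s["eef_pos"];inc(p)
n=np.array([.039,.999]);y0=np.array([.5472,.1526]);dn=(p[:2]-y0)@n;dz=p[2]-.06
print(dn,dz,np.arctan2(dz,.18-dn),np.hypot(dz,.18-dn))
S,D=grab("scene","s13.png"),grab("side","d13.png")
E
```

```text
pos [0.5481 0.1739 0.1477] jaw -2.19 F [ 0.7 -6.8  1.2] w 0.0115 t 17.35
INC [0. 0. 0.] 0 rows 0.0
0.021299006578933476 0.0876879118291938 0.5047876666098066 0.181315126764972
```

View pics/s13.png

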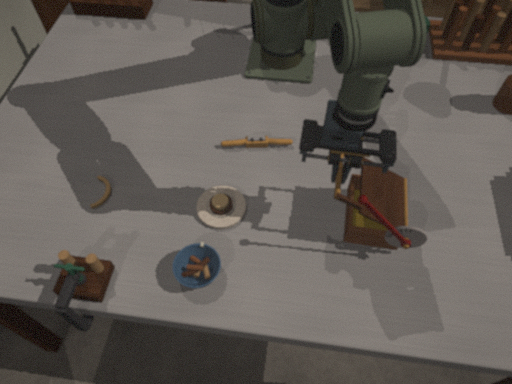

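View pics/d13.png

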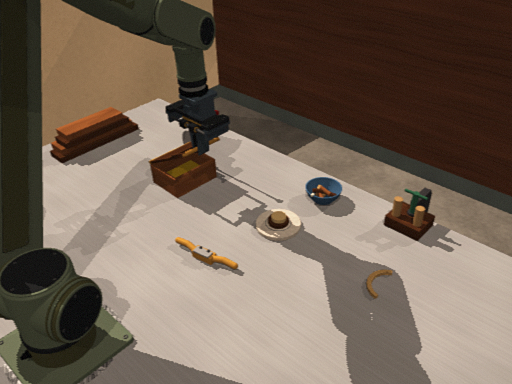

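Both views show the flap raised to about 0.50 rad and held, with the index arm untouched. Continuing to about 0.85.

Emit:
play_rows(increments="0 0.08 -0.15 0 5;0 0.18 -0.3 0 5;0 0.28 -0.44 0 5;0 0.39 -0.58 0 5;0 0.5 -0.71 0 5;0 0.62 -0.85 0 5;0 0.75 -0.97 0 5;0 0.75 -0.97 0 5;0 0.75 -0.97 0 5;0 0.75 -0.97 0 5")

```text
clock: 18.7
eef_pos: [0.5495, 0.211, 0.1974]
tcp_rot: [[-0.999, 0.038, 0.011], [0.038, 0.999, -0.011], [-0.011, -0.011, -1.0]]
ft_force: [2.6, -6.9, 3.0]
gripper_width: 0.0116
```

```bash
cat > fl.py <<'E'
from h import *
s=robot.sense();p=s["eef_pos"];inc(p)
n=np.array([.039,.999]);y0=np.array([.5472,.1526]);dn=(p[:2]-y0)@n;dz=p[2]-.06
print(dn,dz,"th",np.arctan2(dz,.18-dn),"R",np.hypot(dz,.18-dn),"asin",np.arcsin(dz/.18))
E
cat > z.py <<'E'
from h import *
import sys
t=sys.argv[1]
S,D=grab("scene"),grab("side")
cv2.imwrite(f"pics/sz{t}.png",cv2.resize(S["bgr"][150:250,310:430],None,fx=6,fy=6,interpolation=2))
cv2.imwrite(f"pics/dz{t}.png",cv2.resize(D["bgr"][85:205,130:260],None,fx=5,fy=5,interpolation=2))
E
python3 fl.py; python3 z.py 14
```

```text
pos [0.5495 0.211  0.1974] jaw -2.16 F [ 2.6 -6.9  3. ] w 0.0116 t 18.7
INC [0. 0. 0.] 0 rows 0.0
0.05842433263086187 0.13740336218425983 th 0.8464379808038317 R 0.1834675089376596 asin 0.8684863376630172
```

View pics/sz14.png

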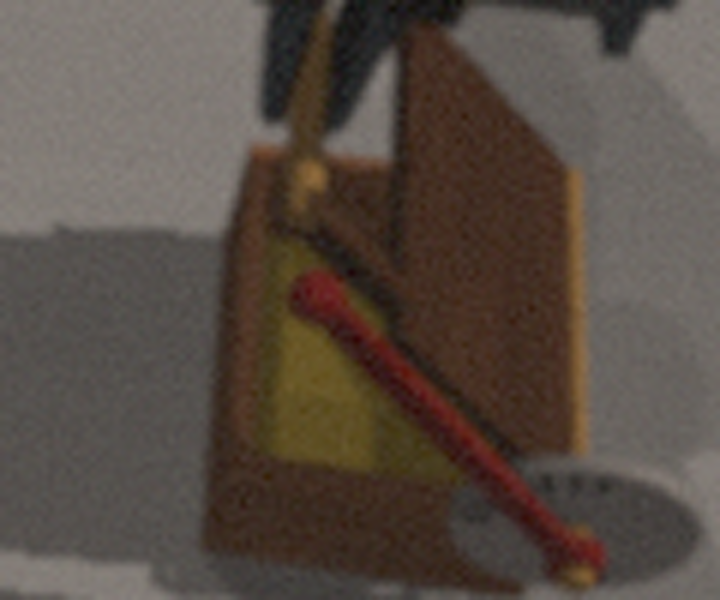

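View pics/dz14.png

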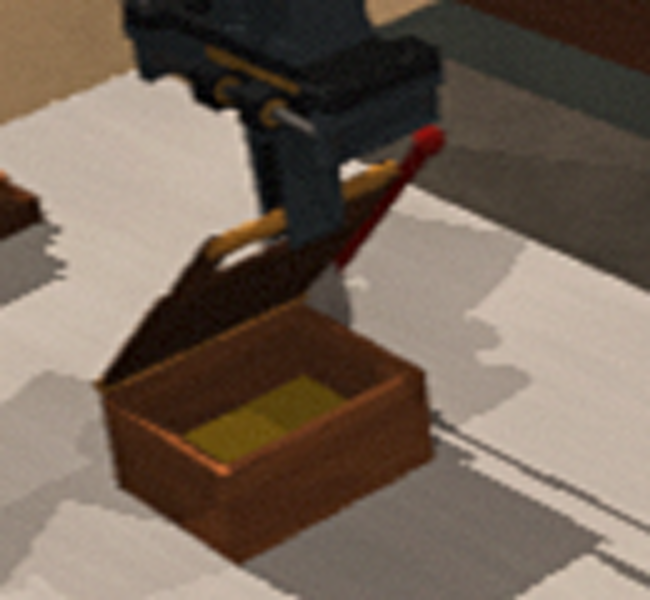

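In both zooms the bar's extension falls slightly short of the ball: in the side view it passes about 14 zoomed px below it, and in the scene view it is left by about 15 px. I'll intersect the two view planes to get the bar axis in 3D and compare it with the triangulated ball.

```bash
cat > ang.py <<'E'
from h import *
from m import tri
import sys
def line(f,box,lo,hi):
    u0,u1,v0,v1=box;h=cv2.cvtColor(f["bgr"],cv2.COLOR_BGR2HSV)[v0:v1,u0:u1]
    m=cv2.inRange(h,np.array(lo),np.array(hi));ys,xs=np.nonzero(m)
    P=np.stack([xs+u0,ys+v0],1).astype(np.float32)
    vx,vy,x,y=cv2.fitLine(P,cv2.DIST_HUBER,0,.01,.01).ravel();r=(P-[x,y])@np.array([-vy,vx]);k=abs(r)<2.5
    vx,vy,x,y=cv2.fitLine(P[k],cv2.DIST_HUBER,0,.01,.01).ravel()
    return np.array([x,y]),np.array([vx,vy]),P[k]
def ball(f,c,r=7):
    g=f["bgr"].astype(int);m=((g[:,:,2]-g[:,:,1]>35)&(g[:,:,2]>1.9*g[:,:,1])).astype(np.uint8)
    k=np.zeros_like(m);cv2.circle(k,c,14,1,-1);m=cv2.morphologyEx(m&k,cv2.MORPH_OPEN,cv2.getStructuringElement(2,(5,5)))
    d=cv2.distanceTransform(m,2,5);w=np.argwhere(d>d.max()-1);ys,xs=w.T
    q=np.array([xs.mean(),ys.mean()])
    ys,xs=np.nonzero(m);kk=np.hypot(xs-q[0],ys-q[1])<5;return np.array([xs[kk].mean(),ys[kk].mean()]),d.max()
def run(sb,db):
    S,D=grab("scene"),grab("side")
    L=[];bs=[]
    for f,b,bc in((S,sb,(363,198)),(D,db,(215,112))):
        p,v,P=line(f,b,(10,100,70),(26,255,255));t=(P-p)@v;a,c=p+v*t.min(),p+v*t.max()
        bb,dm=ball(f,bc);n=np.array([-v[1],v[0]]);print("line",a.round(1),c.round(1),len(P),"ball",bb.round(2),round(float(dm),1),"perp px",round(float((bb-p)@n),2))
        o,d1=ray(f,*a);_,d2=ray(f,*c);nn=np.cross(d1,d2);nn/=np.linalg.norm(nn);L.append((nn,nn@o));bs.append(ray(f,*bb))
    B,res=tri(*bs);d=np.cross(L[0][0],L[1][0]);d/=np.linalg.norm(d);d*=np.sign(d[0])
    A=np.array([L[0][0],L[1][0],[1,0,0]])
    for x in(.549,B[0]):
        q=np.linalg.solve(A,[L[0][1],L[1][1],x]);print("axis at x",q.round(4))
    print("ball",B.round(4),"res",round(res,4),"dir",d.round(3))
    n=np.array([.039,.999]);
    for H in(.352,.355,.358):
        f2=lambda q:np.arctan2(q[2]-.07,H-q[:2]@n);print("H",H,"bar",f2(q).round(4),"ball",f2(B).round(4),"diff",(f2(B)-f2(q)).round(4))
if __name__=="__main__":
    run(tuple(map(int,sys.argv[1].split(","))),tuple(map(int,sys.argv[2].split(","))))
E
python3 ang.py 352,367,165,186 170,212,113,139|grep -v hsv|tail -9
```

```text
side bar [ 11 188  69] [0.589 0.21  0.031]
line [359.1 185. ] [361.2 164.9] 78 ball [363.18 198.68] 3.6 perp px 5.43
line [171.6 134.4] [209.3 117.7] 110 ball [215.38 112.35] 2.2 perp px -2.38
axis at x [0.549  0.2122 0.2033]
axis at x [0.6453 0.2043 0.2054]
ball [0.6453 0.2135 0.2078] res 0.001 dir [ 0.997 -0.081  0.021]
H 0.352 bar 0.8345 ball 0.8818 diff 0.0473
H 0.355 bar 0.8225 ball 0.8689 diff 0.0465
H 0.358 bar 0.8107 ball 0.8564 diff 0.0457
```

```bash
for b in 357,368,158,173 357,368,158,184 357,368,165,184; do python3 ang.py $b 170,212,113,139|tail -8|grep -v "0.352\|0.358"; done; python3 - <<'E'
from h import *
f=grab("scene");h=cv2.cvtColor(f["bgr"],cv2.COLOR_BGR2HSV)
for v in range(156,190,2): print(v,[tuple(h[v,u].tolist()) for u in range(356,369)])
E
```

```text
line [360.  172.2] [362.6 157.9] 44 ball [363.43 199.02] 3.6 perp px 8.24
line [171.7 134.5] [209.3 117.6] 112 ball [215.38 112.35] 2.2 perp px -2.23
axis at x [0.549  0.2131 0.2027]
axis at x [0.6458 0.1992 0.2092]
ball [0.6458 0.2141 0.2075] res 0.001 dir [ 0.988 -0.142  0.066]
H 0.355 bar 0.8165 ball 0.87 diff 0.0536
line [360.8 183. ] [361.1 158. ] 98 ball [363.27 198.77] 3.6 perp px 2.61
line [171.6 134.4] [209.3 117.6] 110 ball [215.38 112.35] 2.2 perp px -2.37
axis at x [0.549  0.2108 0.2042]
axis at x [0.6455 0.2106 0.2014]
ball [0.6455 0.2137 0.2077] res 0.001 dir [ 1.    -0.002 -0.029]
H 0.355 bar 0.8329 ball 0.8693 diff 0.0364
line [360.9 183. ] [361. 165.] 76 ball [363.3  198.87] 3.6 perp px 2.52
line [171.6 134.4] [209.3 117.7] 109 ball [215.38 112.35] 2.2 perp px -2.37
axis at x [0.549  0.2105 0.2044]
axis at x [0.6456 0.2108 0.2012]
ball [0.6456 0.2138 0.2076] res 0.001 dir [ 0.999  0.003 -0.032]
H 0.355 bar 0.8334 ball 0.8694 diff 0.0361
156 [(140, 19, 40), (90, 22, 47), (120, 18, 43), (45, 33, 31), (130, 19, 40), (22, 87, 44), (13, 103, 67), (17, 129, 77), (17, 129, 
[... 2490 characters left out ...]
 138, 85), (14, 143, 75), (15, 142, 72), (9, 118, 67), (10, 125, 59), (12, 134, 55), (10, 123, 60), (17, 137, 54)]
184 [(13, 105, 56), (13, 127, 58), (18, 138, 76), (15, 132, 95), (17, 150, 90), (12, 117, 74), (10, 129, 67), (12, 106, 77), (8, 124, 74), (13, 125, 59), (15, 139, 57), (12, 109, 61), (8, 119, 58)]
186 [(14, 136, 45), (12, 105, 56), (15, 129, 65), (19, 149, 65), (14, 119, 73), (15, 140, 73), (15, 110, 65), (12, 124, 64), (12, 120, 68), (14, 141, 67), (11, 122, 65), (13, 129, 69), (7, 103, 62)]
188 [(8, 87, 56), (17, 109, 54), (18, 138, 48), (17, 114, 56), (16, 115, 51), (5, 60, 51), (4, 95, 43), (13, 87, 41), (9, 99, 49), (8, 115, 60), (15, 135, 66), (8, 112, 75), (12, 116, 68)]
```

```bash
python3 - <<'E'
from h import *
# px offset of the bar axis in each view per 0.01 rad, and expected image slope
n=np.array([.039,.999]);e=np.array([.999,-.039]);
def pt(th,t,H=.355,x0=.547):
    xy=n*(H-.18*np.cos(th))+e*(x0*.999-.155*.039+t);return np.array([*xy,.07+.18*np.sin(th),1])
for nm in("scene","side"):
    f=grab(nm);W=np.linalg.inv(f["c2w"])
    pr=lambda p:(lambda c:np.array([f["cx"]+f["f"]*c[0]/c[2],f["cy"]+f["f"]*c[1]/c[2]]))(W@p)
    for th in(.82,.84,.86,.88): print(nm,th,"ends",pr(pt(th,-.05)).round(1),pr(pt(th,.05)).round(1),"ball",pr(pt(th,.095)).round(1))
E
```

```text
scene 0.82 ends [361.9 141.8] [359.9 180.5] ball [358.8 199.6]
scene 0.84 ends [363.4 141.2] [361.5 179.9] ball [360.5 199.1]
scene 0.86 ends [365.  140.6] [363.2 179.4] ball [362.3 198.6]
scene 0.88 ends [366.6 140. ] [364.9 178.9] ball [364.  198.1]
side 0.82 ends [175.3 133.7] [204.3 120.6] ball [216.5 115.1]
side 0.84 ends [174.6 132.6] [203.6 119.6] ball [215.9 114. ]
side 0.86 ends [173.8 131.5] [202.9 118.5] ball [215.2 113. ]
side 0.88 ends [173.1 130.4] [202.2 117.4] ball [214.5 111.9]
```

Ball and bar reprojections agree across the two views: index about 0.872, flap about 0.833. I'll raise it by another 0.037 rad or so.

Emit:
play_rows(increments="0 0.05 -0.04 0 5;0 0.1 -0.09 0 5;0 0.1 -0.09 0 5;0 0.1 -0.09 0 5;0 0.1 -0.09 0 5")

```text
clock: 20.38
eef_pos: [0.5497, 0.2158, 0.2019]
tcp_rot: [[-0.999, 0.038, 0.011], [0.038, 0.999, -0.012], [-0.011, -0.011, -1.0]]
ft_force: [1.4, -3.5, 1.7]
gripper_width: 0.0111
```

```bash
python3 fl.py; python3 z.py 15; python3 ang.py 358,369,158,182 170,212,111,137|tail -8
```

```text
pos [0.5497 0.2158 0.2019] jaw -2.16 F [ 1.4 -3.5  1.7] w 0.0111 t 20.38
INC [0. 0. 0.] 0 rows 0.0
0.06327128011150467 0.14194501059651793 th 0.8825741184950708 R 0.18377698463097167 asin 0.9085018847448687
line [364. 159.] [364. 181.] 85 ball [363.02 198.59] 3.6 perp px 0.98
line [170.2 132.4] [207.4 115.8] 105 ball [215.38 112.35] 2.2 perp px 0.09
axis at x [0.549  0.2154 0.209 ]
axis at x [0.6452 0.2158 0.2062]
ball [0.6452 0.2133 0.2079] res 0.0009 dir [ 1.     0.004 -0.028]
H 0.352 bar 0.8858 ball 0.881 diff -0.0048
H 0.355 bar 0.8727 ball 0.8682 diff -0.0045
H 0.358 bar 0.8599 ball 0.8557 diff -0.0043
```

View pics/dz15.png

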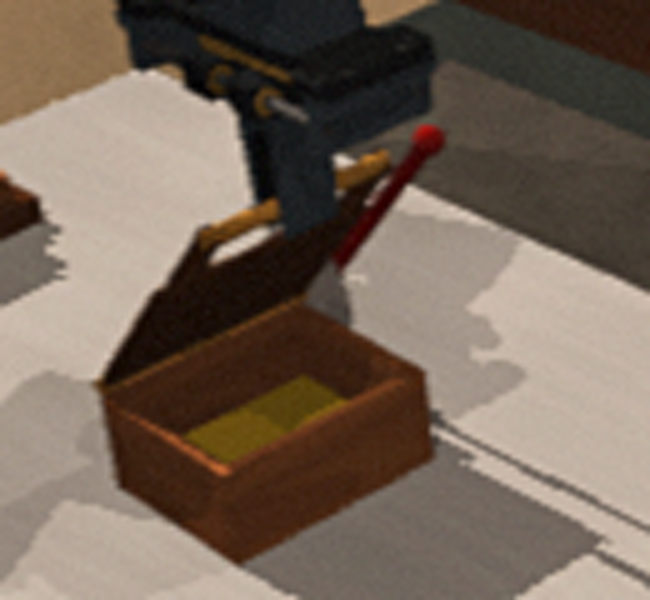

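View pics/sz15.png

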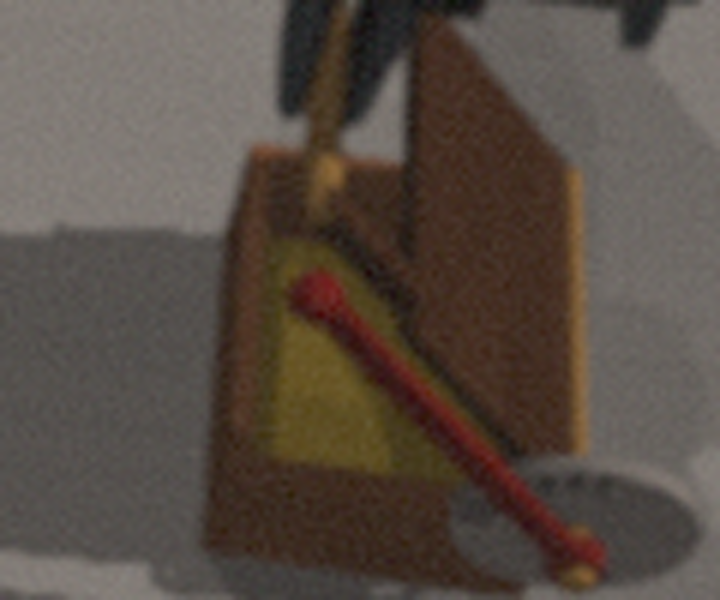

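The side-view offset is now 0.1 px and scene agrees within about 1 px, so the angle matches to about 0.005 rad. Before signing off I'll check that it's holding still and that the stack and bystanders are intact.

```bash
python3 - <<'E'
from h import *
for i in range(16):
    f=grab("scene" if i%2 else "side")
    if i%5==0:
        s=robot.sense();print(round(s["clock"],2),np.round(s["eef_pos"],4),np.round(s["ft_force"],1),np.abs(s["joint_vel"]).max().round(4),round(s["gripper_width"],4))
cv2.imwrite("pics/s16.png",f["bgr"])
E
python3 ang.py 358,369,158,182 170,212,111,137|tail -8|grep -v "352\|358 bar"
```

```text
20.73 [0.5497 0.2158 0.2019] [ 1.6 -4.1  1.8] 0.0018 0.0114
20.98 [0.5497 0.2158 0.2019] [ 2.  -4.5  1.8] 0.0016 0.0117
21.23 [0.5497 0.2158 0.2019] [ 1.7 -4.9  1.9] 0.0012 0.0117
21.48 [0.5497 0.2158 0.2019] [ 1.8 -5.1  1.7] 0.0012 0.0114
line [363.9 181. ] [364. 159.] 80 ball [363.15 198.77] 3.2 perp px -0.73
line [170.6 132.3] [207.4 115.8] 106 ball [215.38 112.35] 2.2 perp px 0.1
axis at x [0.549  0.2155 0.2087]
axis at x [0.6454 0.2155 0.2064]
ball [0.6454 0.2136 0.2077] res 0.0009 dir [ 1.    -0.    -0.024]
H 0.355 bar 0.8723 ball 0.8688 diff -0.0036
```

View pics/s16.png

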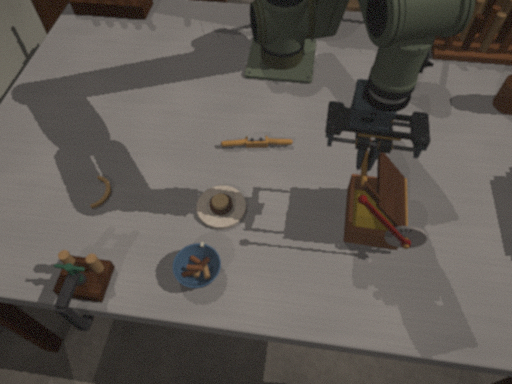

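The flap is held still. The stack is on the plate at (221,205), and the spokeshave, bowl and bridge are where they started, with the arm's shadow across the bridge. Handing in.

```bash
python3 -c "
from plant import robot
print(robot.sign_off())"
```

```text
the job is handed in; nothing more can be done
None
```

The job is handed in at about 21.6 s. The walnut disc is on the plate with the bone disc on top, both released, and the arm is holding the flap at the index angle.

- **Stack:** in the wrist view, the bone disc is within about 1–1.5 mm of the walnut disc's centre, and the walnut disc is within about 1.5 mm of the plate's centre. An early scene-camera fit put the walnut disc about 5 mm off. That fit was low resolution, and zoomed views of both cameras didn't support it.
- **Flap:** the cameras put the bar within about 0.004–0.007 rad of the red index arm, at about 0.87 rad. In the side view the bar's axis passes within 0.1 px of the ball, and in the scene view within about 1 px.
- **Disagreement on the angle:** arm kinematics alone gave about 0.88 rad. That estimate also gave a 184 mm radius instead of 180 mm, so I trusted the cameras.
- **Holding:** over the last second I watched, the measured pose didn't change to 0.1 mm. The wrist force was about 5–6 N, its sideways part creeping from about 4 to 5 N, and the grip stayed firm.
- **Left alone:** the spokeshave, bowl, bridge and index arm look unmoved in the last picture.

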